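# Tap the wedge tight in a panel clamp

### The job

Clamp the white painting panel in the wedge-clamp board: pick up the hammer from its rest and tap the thick end of the wedge sideways, drawing the hammer back between taps, until the wedge stops advancing and the panel sits tight between bar and fence. Touch the wedge, bar and panel with the hammer only (never the fingers), lay the hammer back on both blocks of its rest, and leave the other things on the table where they are.

Things in the scene. Friction and masses are not known exactly. Their poses are not given: they have to be found in the camera images.
- jig: Wedge-clamp board, fixed: base 240 (x) x 220 (y) x 18 mm thick; origin at the centre of its underside, on the table. Along +x on it: fixed cleat, wedge, sliding bar, panel, fixed fence (top 44 mm over the table). A tongue of the base, 36 mm wide at x = -58 mm, reaches out to y = -165 mm under the wedge's projecting thick end.
- bar: Clamp bar of pale wood, 25 x 200 x 25 mm, lying along the board's y on top of the base; origin at the centre of its underside. It slides along the board's +x only, towards the panel, with about 2.5 N of friction, and stays where it is left. From its start it has about 2.5 to 4 mm to go until the panel is squeezed against the fence.
- cleat: Fixed pale block 28 x 105 x 26 mm on the base, at the wedge's -x side; axes as the board. Its face towards the bar slopes 1 in 6: the gap narrows towards +y. Origin on that face, 18 mm over the table. It is set about a millimetre differently each time, so the wedge's final depth varies by 12 mm.
- wedge: Dark loose wooden wedge standing in the gap, 140 mm long (y), 28 high, 30 thick at its -y end, 7 at its +y end, about parallel to the board's y; origin at mid-length on its underside. Driven along the board's +y by 30 to 55 mm: freely at first, then at 3 to 8 N while the bar moves, then it stops; last taps of 15 to 20 N make it tight. Friction holds it.
- wedge_butt (a point): Centre of the wedge's thick end face (30 mm wide, 28 mm high), where the hammer strikes; 32 mm over the table. Axes as the wedge: strike along +y. Best struck with the head's centre 36 to 42 mm over the table, so that the head clears the tongue.
- panel: Small painting panel, white face up, 110 (x) x 150 (y) x 16 mm, 0.16 kg, lying loose on the base between bar and fence; origin at the centre of its underside. When squeezed tight it touches both.
- hammer: Double-faced hammer, 0.42 kg, lying on its side on the rest. Origin at the underside of the head, below the head's centre, 14 mm below the handle's axis; x from handle to head, y along the head, z up.
- hammer_head (a point): Centre of the hammer's square steel head: 28 mm (x) x 75 mm (y) x 28 mm (z); its two alike striking faces are 37.5 mm away along +y and -y. Axes as the hammer.
- hammer_grip (a point): Where to grip the hammer: centre of the wooden handle, 45 mm from the head's centre. The handle is 22 mm wide (y, grip across this), 18 mm high, and ends 235 mm from the head's centre (-x). On the rest this point is 34 mm over the table, with the rest's 6 mm base below. Grip firmly. Axes as the hammer.
- rest: Fixed wooden hammer rest: base 260 x 90 x 6 mm, two cross blocks 90 mm wide: under the head (34 mm long, top 20 mm over the table) and under the handle, 185 mm towards -x (30 mm long, top 25 mm). Origin on the table under the head block's centre; the hammer's origin lies 20 mm above it, axes parallel.
- mug: White mug, 80 mm wide, 90 mm high, to be left alone; origin under its centre.
- paint_bottle: Yellow paint bottle, 56 mm wide, 130 mm high, to be left alone; origin under its centre.
- varnish_can: Metal can, 66 mm wide, 110 mm high, to be left alone; origin under its centre.
- brush: Paint brush about 200 mm long, lying on the table beyond the board at +y, to be left alone; origin at the middle of its underside.
Not all that is in view belongs to the job. Of the things that look like the panel, the larger one is meant.

How it is judged:
By the outcome, as a careful person would: the job done as asked, in the order asked, and still so for the second after the job is handed in, with the robot touching nothing.
It also fails if it takes over 48 s, if anything falls off the work surface, if the arm or the gripper's body presses on something with over 40 N, if the wrist force passes 120 N, or if a joint passes its speed limit or range.

### The arm

A 6-joint arm with a two-finger parallel gripper is mounted at the origin on the work surface. World frame = base frame: x ahead of the robot, y to its left, z up, the work surface at z = 0. Lengths are in m, angles in rad, forces in N, time in s.
With the tool pointing down it reaches from about 0.35 to 0.975 m from the base axis. Payload 4.9 kg.
Tool frame: the origin (TCP) lies midway between the tips of the shut fingers; the grasp point (between the pads) lies 19 mm behind it; y points along the fingers, z is the direction in which the jaws open and shut, and the axes are right-handed (so a half turn about y gives the same grasp; the last joint's range is limited). The gripper opens to 85 mm and grips with 20 to 120 N. Pads are 22 mm wide; open, the fingers measure 114 mm over their backs; the gripper's body (76 mm by 85 mm) begins 54 mm behind the grasp point. The pads swing forward as they close: fully open they stand 13 mm farther back than shut.
Start: joints at [1, 0.053, 1.613, -0, 1.476, -0.119], TCP at [0.273, 0.562, 0.231] pointing down, gripper open.
Joint ranges: [-3.01, 3.01], [-1.01, 2.22], [0.06, 2.58], [-1.02, 4.17], [0.09, 2.62], [-3.14, 3.14]. Speed limits (rad/s): [2.57, 2.57, 3.14, 3.14, 3.14, 3.14].

### API

Orientations are given as a unit quaternion [x, y, z, w].
In Python, from bench import monitor, snapshot, env, finder gives the robot as it stands. The module is installed in compiled form; this text tells all that it offers.
- The arm moves only by the tool play_rows, never from a script. Its arguments are lists of equal length, an entry for each row: "linear": the shift along the tool's x, y, z in cm, a list of three; "angular": the turn, a rotation vector about the tool's x, y, z in degrees, a list of three. A call has 1 to 8 rows; each row is the pose to reach, as a shift and turn from the pose commanded when the call began, along the tool's axes at that moment; what a row does not reach only later rows make up. A row lasts 1/10 s, in which the tool goes at most 50 mm and 8.59 degrees, less where a joint would pass 70% of its speed; a pose out of reach is approached as far as the arm can. A call with a gripper value outside its range is refused whole. "grip" is the opening, from 0 (shut) to 1 (fully open), set as the call begins (left out, the last holds). The fingers move at their own pace and stop on an object; "grip_force" is the grip in N (left out, the last holds). Time passes only in rows, so rows that repeat a pose let the fingers close. It gives the time, the measured TCP pose, the force and the opening at its end, in the units of the state.
- monitor.get_obs(): the state, without advancing time (a new reading comes with each control period).
- snapshot(name): name is "scene" or "top"; returns a dict with "image" (384x512x3 uint8, red, green, blue), "intrinsics" (3x3 intrinsics, pixels), "distortion" ([k1, k2, p1, p2, k3] as OpenCV has them; the pictures are not rectified), "R" (3x3) and "t" (3): a world point X has camera coordinates R X + t. Camera axes: x right, y down, z forward; pixel columns grow to the right and rows downward; lengths in m; the calibration is good to about 2 mm. A picture is of the moment at which its call begins. There is no depth.
- env.close_job(): hands the job in, once; it reports no verdict.
Trained networks look in a picture, given as the dict that the camera call returned (one of the last four; its "shot" number tells which), for a name from the list of things; names that differ only in an ending like _2 or _b are one class to them, and where a whole thing is asked for, a point or a joint stands for the part that bears it (a point fixed in the world has none). Each returns a list of dicts, best first, with "conf" (0 to 1); they miss things now and then, are a little off and sometimes report something else, mostly with a low value. They report only what shows in the picture. A call takes as long as a camera call. They do not tell look-alikes from the thing itself.
- finder.find_in(picture, thing): "centre" ([column, row] as shares, 0 to 1, of the picture: columns of its width, rows of its height, amid what is visible of it).
- finder.silhouettes(picture, thing): "pixels" (384x512 bool, what is visible of it) and "centre" ([column, row] as shares, 0 to 1, of the picture: columns of its width, rows of its height, amid what is visible of it).
- finder.tip_of(picture, thing): "centre" ([column, row] as shares, 0 to 1, of the picture: columns of its width, rows of its height: a listed point, or the origin of a listed thing).
The state is a dict: "time_s": time; "joints": joint angles; "joint_vel": joint speeds; "joint_efforts": joint torques, N m; "tcp_pos": TCP position; "tcp_rot": TCP orientation; "contact_force": force on the tool from outside, world axes, zero at the start; "moment": the same for the moment, N m; "opening": opening from 0.0 (shut) to 1.0 (fully open).
Only numpy, scipy, OpenCV 4.12 (cv2) and the standard library are available. Lean on these libraries where they do the work, as an engineer would, in place of code of your own. Each camera call takes 0.05 s, during which the arm holds its last target. There are 200 camera calls.

## Working session

There is one attempt and no reset: what is moved stays moved. The work goes in short steps, Python scripts to look and compute and a tool call to move; the robot and the scene stay as the last step left them, time stands still between calls to the robot, and variables do not carry over. Pictures are saved under pics/ and viewed, on a budget of 10 in all, crops included, one or two more only if the job needs it, and the job is handed in when it is done.

Besides the shell and the picture viewer there is one more tool, called after ">>>" as name(argument=value, ...) on one line, values as JSON. play_rows: Moves the arm, as the interface text tells. Its arguments: {"type":"object","properties":{"linear":{"type":"array"},"angular":{"type":"array"},"grip":{"type":"number"},"grip_force":{"type":"number"}},"required":["linear","angular"]}

```bash
mkdir -p pics; cat > h.py <<'E'
import numpy as np, cv2
from bench import monitor, snapshot, env, finder
from scipy.spatial.transform import Rotation as Ro
def ray(p,c):
    u=np.array([[[c[0]*512,c[1]*384]]],float)
    n=cv2.undistortPoints(u,np.array(p['intrinsics']),np.array(p['distortion']))[0,0]
    R=np.array(p['R']);o=-R.T@np.array(p['t']);return o,R.T@np.array([n[0],n[1],1])
def atz(p,c,z):
    o,d=ray(p,c);return o+d*(z-o[2])/d[2]
def proj(p,X):
    X=np.atleast_2d(X).astype(float)
    return cv2.projectPoints(X,cv2.Rodrigues(np.array(p['R']))[0],np.array(p['t']),np.array(p['intrinsics']),np.array(p['distortion']))[0][:,0]
def save(p,n,box=None,s=1.5):
    im=p['image'][:,:,::-1]
    if box: im=im[box[1]:box[3],box[0]:box[2]]
    cv2.imwrite('pics/'+n+'.png',cv2.resize(im,None,fx=s,fy=s,interpolation=cv2.INTER_CUBIC))
E
python3 - <<'E'
from h import *
o=monitor.get_obs();print(o['tcp_pos'],o['tcp_rot'],o['contact_force'],o['opening'])
P={n:snapshot(n) for n in('top','scene')}
Z=dict(jig=0,bar=.018,cleat=.018,wedge=.018,wedge_butt=.032,panel=.018,hammer=.020,hammer_head=.034,hammer_grip=.034,rest=0,mug=0,paint_bottle=0,varnish_can=0,brush=0)
for n,p in P.items():
    save(p,n+'0')
    for k,z in Z.items():
        print(n,k,[(round(d['conf'],2),np.round(np.array(d['centre'])*[512,384],1),atz(p,d['centre'],z).round(4)) for d in finder.tip_of(p,k)[:2]])
E
```

```text
[0.27250737 0.56176458 0.2300531 ] [ 0.68983499 -0.15862316  0.15812784 -0.68844896] [ 0.07657254 -0.01536192 -0.01833609] 1.001910768683727
top jig [(0.79, array([206.3, 204.6]), array([0.5819, 0.1595, 0.    ]))]
top bar [(0.58, array([208.7, 217.1]), array([0.5456, 0.1504, 0.018 ]))]
top cleat [(0.85, array([231.4, 227.8]), array([0.5185, 0.0893, 0.018 ]))]
top wedge [(0.76, array([247.6, 225.8]), array([0.5247, 0.0466, 0.018 ]))]
top wedge_butt [(0.72, array([273.4, 235.7]), array([ 0.4985, -0.0214,  0.032 ])), (0.35, array([209.3, 217.7]), array([0.5422, 0.1476, 0.032 ]))]
top panel [(0.77, array([165.6, 129.5]), array([0.7858, 0.2784, 0.018 ])), (0.66, array([208.1, 189.2]), array([0.621 , 0.1548, 0.018 ]))]
top hammer [(0.7, array([367.5, 214.8]), array([ 0.5606, -0.275 ,  0.02  ]))]
top hammer_head [(0.8, array([370.4, 214. ]), array([ 0.5609, -0.2791,  0.034 ])), (0.7, array([117.2, 263.2]), array([0.4175, 0.3823, 0.034 ]))]
top hammer_grip [(0.68, array([368.1, 227. ]), array([ 0.5261, -0.272 ,  0.034 ]))]
top rest [(0.74, array([365. , 213.9]), array([ 0.5658, -0.2733,  0. 
[... 1076 characters left out ...]
ammer_head [(0.59, array([287.8, 179.1]), array([0.536 , 0.0602, 0.034 ])), (0.57, array([195.5, 137.6]), array([ 0.5535, -0.2819,  0.034 ]))]
scene hammer_grip [(0.95, array([203.7, 131.4]), array([ 0.513 , -0.2879,  0.034 ])), (0.65, array([296.4, 217. ]), array([0.6373, 0.1626, 0.034 ]))]
scene rest [(0.8, array([193.3, 147.7]), array([ 0.564 , -0.2868,  0.    ]))]
scene mug [(0.85, array([190.3, 198.3]), array([ 0.7299, -0.1165,  0.    ]))]
scene paint_bottle [(0.8, array([147.5, 167.5]), array([ 0.7178, -0.3151,  0.    ]))]
scene varnish_can [(0.86, array([394.4, 291.2]), array([ 0.6561,  0.4267, -0.    ]))]
scene brush [(0.67, array([428. , 223.2]), array([ 0.4236,  0.4022, -0.    ]))]
```

View pics/top0.png

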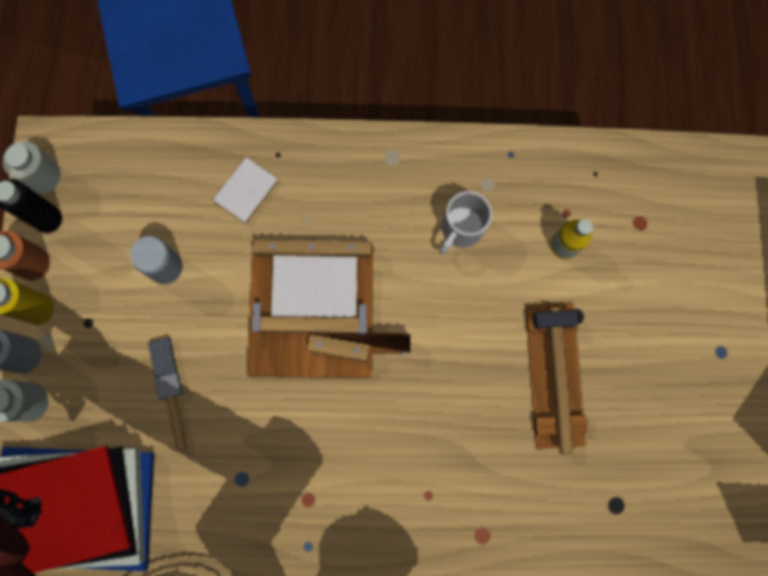

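View pics/scene0.png

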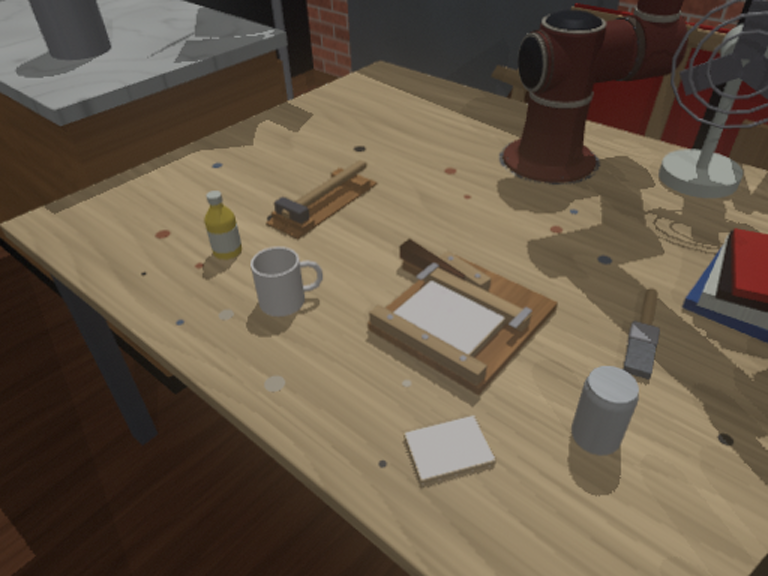

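```bash
python3 - <<'E'
from h import *
p=snapshot('top')
a=cv2.resize(p['image'][145:260,155:285,::-1],None,fx=4.5,fy=4.5,interpolation=cv2.INTER_CUBIC)
b=cv2.resize(p['image'][195:310,345:400,::-1],None,fx=4.5,fy=4.5,interpolation=cv2.INTER_CUBIC)
im=np.hstack([a,b])[:, :800];print(a.shape,b.shape)
cv2.imwrite('pics/c1.png',im)
def px(c): return np.array(c)/[768,576]
for n,c,z in [('base BL',(247,377),.018),('base BR',(371,378),.018),('fence TL',(253,238),.044),('fence TR',(371,241),.044),('butt a',(410,336),.046),('butt b',(410,353),.046),('han end',(566,452),.043)]: print(n,atz(p,px(c),z).round(4))
for cam in('top','scene'):
  q=p if cam=='top' else snapshot(cam)
  for k in('hammer','wedge','jig','bar','panel'):
    for s in finder.silhouettes(q,k)[:2]:
      m=s['pixels'].astype(np.uint8);r=cv2.minAreaRect(cv2.findNonZero(m));B=cv2.boxPoints(r);print(cam,k,round(s['conf'],2),m.sum(),B.round(1).tolist(),[atz(q,x/[512,384],.034)[:2].round(4).tolist() for x in B])
E
```

```text
(518, 585, 3) (518, 248, 3)
base BL [0.4523 0.2629 0.018 ]
base BR [0.4555 0.0458 0.018 ]
fence TL [0.6963 0.2608 0.044 ]
fence TR [0.6958 0.0512 0.044 ]
butt a [ 0.5276 -0.0199  0.046 ]
butt b [ 0.4981 -0.0203  0.046 ]
han end [ 0.3332 -0.2905  0.043 ]
top wedge 0.66 431 [[221.0, 222.0], [273.0, 222.0], [273.0, 233.0], [221.0, 233.0]] [[0.5313, 0.1165], [0.5343, -0.0197], [0.5054, -0.0201], [0.5024, 0.1156]]
top jig 0.9 4676 [[163.6999969482422, 249.89999389648438], [166.39999389648438, 157.5], [265.1000061035156, 160.3000030517578], [262.5, 252.8000030517578]] [[0.4549, 0.2628], [0.702, 0.2688], [0.7005, 0.0035], [0.4534, 0.0066]]
top bar 0.91 742 [[172.6999969482422, 220.0], [173.3000030517578, 207.3000030517578], [239.39999389648438, 210.60000610351562], [238.8000030517578, 223.3000030517578]] [[0.5337, 0.2434], [0.5674, 0.2433], [0.5626, 0.069], [0.529, 0.0699]]
top panel 0.7 992 [[141.39999389648438, 133.1999969482422], [164.39999389648438, 103.4000015258789], [185.6999969482422, 119.80000305175781], [162.6999969482422, 149.60000610351562]] [[0.7686, 0.3408], [0.8557, 0.2833], 
[... 926 characters left out ...]
96875, 187.39999389648438], [288.1000061035156, 175.1999969482422], [355.5, 210.1999969482422], [349.20001220703125, 222.3000030517578]] [[0.573, 0.0687], [0.5223, 0.0508], [0.5282, 0.2589], [0.5735, 0.2682]]
scene panel 0.96 1872 [[267.79998779296875, 287.79998779296875], [321.0, 273.70001220703125], [330.3999938964844, 309.3999938964844], [277.29998779296875, 323.5]] [[0.8351, 0.2365], [0.7389, 0.299], [0.7969, 0.3582], [0.884, 0.299]]
scene panel 0.91 1892 [[261.20001220703125, 211.60000610351562], [276.20001220703125, 181.60000610351562], [336.6000061035156, 211.8000030517578], [321.6000061035156, 241.8000030517578]] [[0.6763, 0.0856], [0.5637, 0.0428], [0.5617, 0.2268], [0.6652, 0.252]]
```

View pics/c1.png

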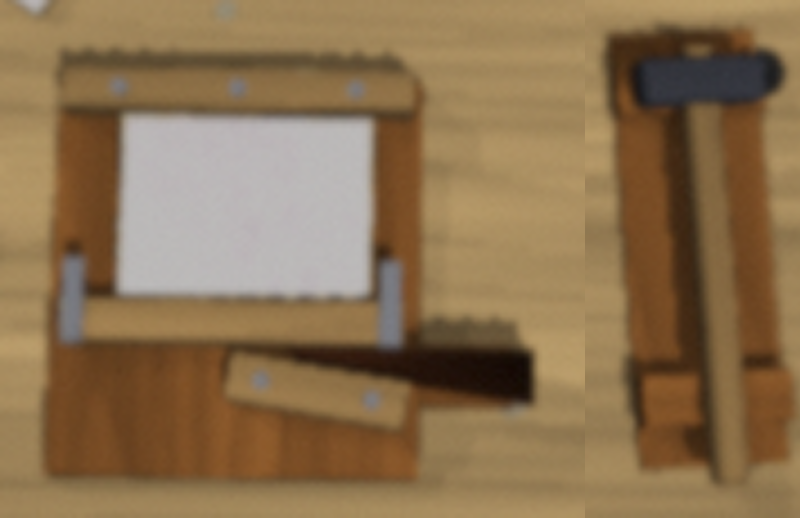

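```bash
python3 - <<'E'
from h import *
p=snapshot('top')
def c2(c,z,off=(155,145),x0=0):
    n=(np.array(c,float)-[x0,0]+.5)/4.5-.5+off
    return atz(p,n/[512,384],z)
L={'base BL':((46,476),.018),'base BR':((418,478),.018),'fenceFL':((65,68),.044),'fenceFR':((415,75),.044),'fenceNL':((60,107),.044),'fenceNR':((412,111),.044),'barFL':((84,297),.043),'barFR':((378,300),.043),'barNL':((60,343),.043),'barNR':((400,347),.043),'pTL':((122,114),.034),'pTR':((374,120),.034),'pBR':((372,297),.034),'pBL':((117,294),.034),'wButtF':((532,350),.046),'wButtN':((532,403),.046),'wF':((420,349),.046),'cleatTipF':((232,350),.044),'cleatF':((410,383),.044),'cleatN':((400,430),.044),'cleatTN':((222,400),.044)}
for k,(c,z) in L.items(): print(k,c2(c,z).round(4))
H={'hL F':((637,60),.048),'hL N':((640,106),.048),'hR F':((768,52),.048),'hR N':((772,100),.048),'handEnd':((731,482),.043),'handEndL':((714,482),.043),'handEndR':((747,481),.043),'handTopL':((686,106),.043),'handTopR':((718,104),.043)}
for k,(c,z) in H.items(): print(k,c2(c,z,(345,195),585).round(4))
E
```

```text
base BL [0.4547 0.2626 0.018 ]
base BR [0.4586 0.0454 0.018 ]
fenceFL [0.6935 0.2596 0.044 ]
fenceFR [0.6941 0.0525 0.044 ]
fenceNL [0.6697 0.2613 0.044 ]
fenceNR [0.6721 0.0538 0.044 ]
barFL [0.5572 0.2415 0.043 ]
barFR [0.5594 0.071  0.043 ]
barNL [0.53   0.2541 0.043 ]
barNR [0.5322 0.0576 0.043 ]
pTL [0.6686 0.2259 0.034 ]
pTR [0.6685 0.0762 0.034 ]
pBR [0.5624 0.0747 0.034 ]
pBL [0.5607 0.2237 0.034 ]
wButtF [ 0.5318 -0.0186  0.046 ]
wButtN [ 0.5011 -0.019   0.046 ]
wF [0.531 0.046 0.046]
cleatTipF [0.5282 0.1544 0.044 ]
cleatF [0.5114 0.0514 0.044 ]
cleatN [0.4842 0.0565 0.044 ]
cleatTN [0.4992 0.1592 0.044 ]
hL F [ 0.5742 -0.2376  0.048 ]
hL N [ 0.5471 -0.2389  0.048 ]
hR F [ 0.5806 -0.3159  0.048 ]
hR N [ 0.5521 -0.3175  0.048 ]
handEnd [ 0.3322 -0.2897  0.043 ]
handEndL [ 0.3322 -0.2798  0.043 ]
handEndR [ 0.3328 -0.299   0.043 ]
handTopL [ 0.5483 -0.2674  0.043 ]
handTopR [ 0.5499 -0.2866  0.043 ]
```

```bash
cat >> h.py <<'E'
def tool(yaw,flip=1):
    # tool y down, tool z along flip*(hammer y) for hammer yaw (deg)
    a=np.radians(yaw);z=flip*np.array([-np.sin(a),np.cos(a),0]);y=np.array([0,0,-1.]);return Ro.from_matrix(np.array([np.cross(y,z),y,z]).T)
def go(pos,rot,p0=None,r0=None):
    o=monitor.get_obs()
    p0=o['tcp_pos'] if p0 is None else p0; r0=Ro.from_quat(o['tcp_rot']) if r0 is None else r0
    return (r0.inv().apply(np.array(pos)-p0)*100).round(2),np.degrees((r0.inv()*rot).as_rotvec()).round(2)
E
python3 - <<'E'
from h import *
o=monitor.get_obs();r=Ro.from_quat(o['tcp_rot']);print(r.as_matrix().round(3))
for f in(1,-1): print(f,go([.52,-.279,.16],tool(3.4,f)), o['joints'])
E
```

```text
[[ 0.9   -0.     0.437]
 [-0.437 -0.     0.9  ]
 [-0.    -1.    -0.   ]]
1 (array([ 58.96,   7.13, -64.9 ]), array([  0.  , -29.29,  -0.  ])) [ 9.99996651e-01  5.27299316e-02  1.61289373e+00  7.73423506e-06
  1.47600276e+00 -1.19011952e-01]
-1 (array([ 58.96,   7.13, -64.9 ]), array([  0.  , 150.71,   0.  ])) [ 9.99996651e-01  5.27299316e-02  1.61289373e+00  7.73423506e-06
  1.47600276e+00 -1.19011952e-01]
```

>>> play_rows(linear=[[3.3,0.4,-3.7],[6.6,0.8,-7.4],[9.9,1.2,-11.1],[13.2,1.6,-14.8],[16.5,2,-18.5],[19.8,2.4,-22.2],[23.1,2.8,-25.9],[26.4,3.2,-29.6]], angular=[[0,-2,0],[0,-4,0],[0,-6,0],[0,-8,0],[0,-10,0],[0,-12,0],[0,-14,0],[0,-16,0]], grip=1, grip_force=120)

```text
time_s: 2.95
tcp_pos: [0.3813, 0.1789, 0.1995]
tcp_rot: [-0.704, 0.06, -0.061, 0.705]
contact_force: [0.5, -0.5, 0.4]
opening: 1.003
```

```bash
python3 - <<'E'
from h import *
print(monitor.get_obs()['tcp_pos'],go([.52,-.279,.16],tool(3.4)))
E
```

```text
[0.38129605 0.17894745 0.19947888] (array([ 21.43,   3.95, -42.78]), array([ -0.02, -13.17,   0.08]))
```

>>> play_rows(linear=[[2.1,0.4,-4.2],[4.2,0.8,-8.4],[6.3,1.2,-12.6],[8.4,1.6,-16.8],[10.5,2,-21],[12.6,2.4,-25.2],[14.7,2.8,-29.4],[16.8,3.2,-33.6]], angular=[[0,-1.6,0],[0,-3.3,0],[0,-5,0],[0,-6.6,0],[0,-8.3,0],[0,-10,0],[0,-11.6,0],[0,-13.2,0]])

```text
time_s: 3.75
tcp_pos: [0.4892, -0.1813, 0.1674]
tcp_rot: [0.707, 0.021, -0.02, -0.707]
contact_force: [1.5, 0.3, 0.2]
opening: 0.999
```

```bash
python3 - <<'E'
from h import *
print(monitor.get_obs()['tcp_pos'],go([.52,-.279,.16],tool(3.4)),go([.52,-.279,.014],tool(3.4)))
E
```

```text
[ 0.48924761 -0.18130288  0.1674122 ] (array([ 2.5 ,  0.75, -9.93]), array([ 0.01, -0.06,  0.04])) (array([ 2.49, 15.35, -9.93]), array([ 0.01, -0.06,  0.04]))
```

>>> play_rows(linear=[[0.9,0.3,-3.5],[1.7,0.5,-7],[2.5,0.8,-9.9],[2.5,2.5,-9.9],[2.5,5,-9.9],[2.5,8,-9.9],[2.5,10,-9.9],[2.5,10,-9.9]], angular=[[0,0,0],[0,0,0],[0,0,0],[0,0,0],[0,0,0],[0,0,0],[0,0,0],[0,0,0]])

```text
time_s: 4.55
tcp_pos: [0.5167, -0.2739, 0.0628]
tcp_rot: [-0.705, -0.018, 0.023, 0.709]
contact_force: [-1.5, 0.6, -0.7]
opening: 0.996
```

```bash
python3 - <<'E'
from h import *
print(monitor.get_obs()['tcp_pos'],go([.52,-.279,.014],tool(3.4)))
p=snapshot('scene');save(p,'s1',(150,70,290,190),5)
E
```

```text
[ 0.51673954 -0.27385237  0.06275547] (array([ 0.33,  4.87, -0.56]), array([-0.32, -0.06, -0.38]))
```

View pics/s1.png

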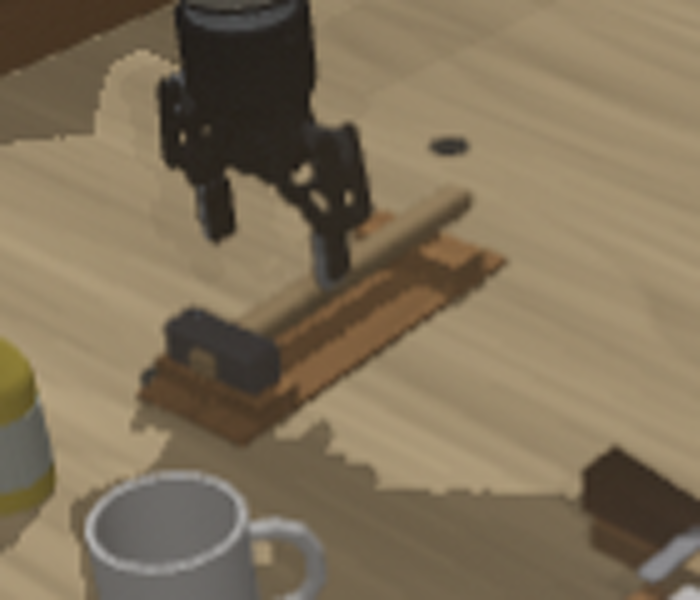

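```bash
python3 - <<'E'
from h import *
o=monitor.get_obs();print(o['time_s'],o['tcp_pos'],o['joint_vel'],go([.52,-.279,.014],tool(3.4)))
E
```

```text
4.6 [ 0.51812871 -0.27487592  0.06510339] [ 0.00027735 -0.02984607 -0.0489956  -0.00084071  0.00089931 -0.00073072] (array([ 0.18,  5.11, -0.44]), array([-0.17, -0.06, -0.21]))
```

>>> play_rows(linear=[[0,0,0],[0,0,0]], angular=[[0,0,0],[0,0,0]])

```text
time_s: 4.8
tcp_pos: [0.5207, -0.277, 0.0693]
tcp_rot: [0.707, 0.021, -0.02, -0.706]
contact_force: [0.1, -0.5, -1.3]
opening: 1.001
```

```bash
python3 - <<'E'
from h import *
o=monitor.get_obs();print(o['time_s'],o['tcp_pos'],o['joint_vel'],go([.52,-.279,.014],tool(3.4)))
E
```

```text
4.8 [ 0.52072021 -0.27703724  0.06926481] [-0.00228363 -0.00179269  0.00151973  0.00068803 -0.00288867  0.00044753] (array([-0.1 ,  5.53, -0.18]), array([ 0.11, -0.07,  0.14]))
```

>>> play_rows(linear=[[0,1.8,-0.1],[0,3.6,-0.1],[0,5,-0.1],[0,5.4,-0.1],[0,5.4,-0.1],[0,5.4,-0.1]], angular=[[0,0,0],[0,0,0],[0,0,0],[0,0,0],[0,0,0],[0,0,0]])

```text
time_s: 5.4
tcp_pos: [0.5203, -0.278, 0.0143]
tcp_rot: [0.707, 0.021, -0.02, -0.706]
contact_force: [0.1, -0.3, 0.3]
opening: 0.996
```

>>> play_rows(linear=[[0,0,0],[0,0,0],[0,0,0],[0,0,0],[0,0,0],[0,0,0]], angular=[[0,0,0],[0,0,0],[0,0,0],[0,0,0],[0,0,0],[0,0,0]], grip=0, grip_force=110)

```text
time_s: 6.0
tcp_pos: [0.5201, -0.278, 0.014]
tcp_rot: [0.707, 0.021, -0.02, -0.706]
contact_force: [-0.9, -0.4, 3.2]
opening: 0.242
```

```bash
python3 - <<'E'
from h import *
print(monitor.get_obs()['joints'].round(3) if hasattr(monitor.get_obs()['joints'],'round') else 0,go([.471,-.100,.079],tool(.7)),go([.471,-.100,.019],tool(.7)))
E
```

```text
[-0.617  0.2    1.842 -0.     1.098 -2.245] (array([-3.87, -6.52, 18.05]), array([0.06, 2.61, 0.04])) (array([-3.87, -0.52, 18.06]), array([0.06, 2.61, 0.04]))
```

>>> play_rows(linear=[[0,-1.5,0],[0,-3.5,0],[0,-5.5,0],[0,-6.5,0],[0,-6.5,0],[0,-6.5,0]], angular=[[0,0,0],[0,0,0],[0,0,0],[0,0,0],[0,0,0],[0,0,0]])

```text
time_s: 6.6
tcp_pos: [0.5191, -0.2771, 0.0775]
tcp_rot: [-0.706, -0.02, 0.021, 0.707]
contact_force: [-0.0, 0.8, -4.7]
opening: 0.239
```

>>> play_rows(linear=[[-0.6,0,2.7],[-1.3,0,5.4],[-1.9,0,8.4],[-2.5,0,11.4],[-3.2,0,14.4],[-3.8,0,17],[-3.8,0,18],[-3.8,0,18]], angular=[[0,0,0],[0,0.5,0],[0,1,0],[0,1.5,0],[0,2,0],[0,2.7,0],[0,2.7,0],[0,2.7,0]])

```text
time_s: 7.4
tcp_pos: [0.4705, -0.0989, 0.0771]
tcp_rot: [-0.707, -0.004, 0.005, 0.707]
contact_force: [0.2, 0.6, -3.9]
opening: 0.236
```

```bash
python3 - <<'E'
from h import *
o=monitor.get_obs();print(o['tcp_pos'],go([.471,-.100,.079],tool(.7)))
p=snapshot('top');q=snapshot('scene')
im=np.hstack([cv2.resize(s['image'][b:b+120,a:a+80,::-1],None,fx=5,fy=5,interpolation=cv2.INTER_CUBIC) for s,a,b in((p,235,195),(q,215,95))])
cv2.imwrite('pics/s2.png',im)
for s in(p,q): print([(d['conf'],np.array(d['centre'])*[512,384],atz(s,d['centre'],.099)) for d in finder.tip_of(s,'hammer_head')[:2]])
E
```

```text
[ 0.47045299 -0.09885482  0.07707307] (array([ 0.05, -0.19, -0.12]), array([-0.04,  0.03, -0.11]))
[(0.68, array([205.824, 206.016]), array([0.56264924, 0.15228949, 0.099     ]))]
[(0.68, array([247.1936, 134.8992]), array([ 0.51643724, -0.09879082,  0.099     ])), (0.22, array([427.7248, 223.7184]), array([0.53547633, 0.42118795, 0.099     ]))]
```

View pics/s2.png

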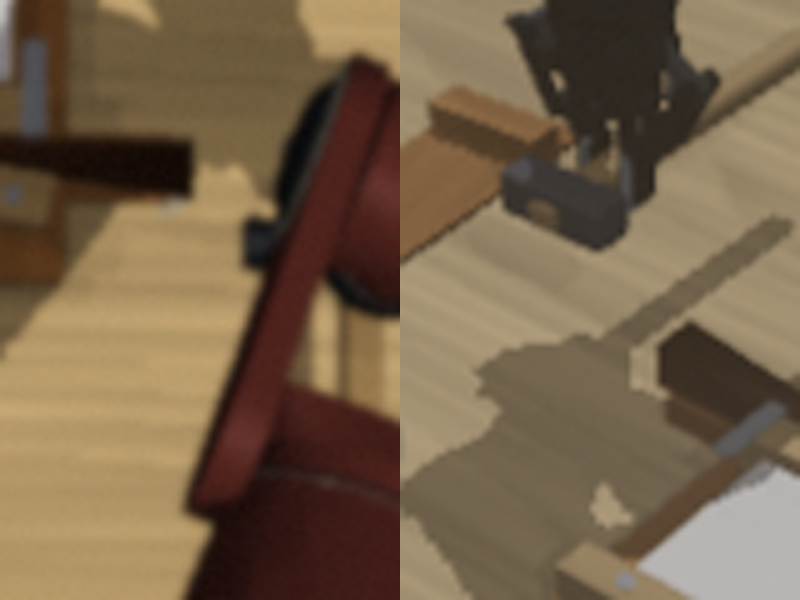

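>>> play_rows(linear=[[0,2,0],[0,4,0],[0,5.5,0],[0,5.9,0],[0,5.9,0],[0,5.9,0]], angular=[[0,0,0],[0,0,0],[0,0,0],[0,0,0],[0,0,0],[0,0,0]])

```text
time_s: 8.2
tcp_pos: [0.4722, -0.1007, 0.0202]
tcp_rot: [0.707, 0.004, -0.003, -0.707]
contact_force: [0.4, -0.3, -3.7]
opening: 0.238
```

```bash
python3 - <<'E'
from h import *
o=monitor.get_obs();print(o['tcp_pos'],o['contact_force'],go([.471,-.100,.019],tool(.7)))
E
```

```text
[ 0.47219984 -0.1007032   0.02020208] [ 0.36053079 -0.29757558 -3.73038859] (array([-0.12,  0.12,  0.07]), array([ 0.04, -0.12,  0.08]))
```

>>> play_rows(linear=[[-0.1,0,1.5],[-0.1,0,3],[-0.1,0,4],[-0.1,0,5],[-0.1,0,6]], angular=[[0,0,0],[0,0,0],[0,0,0],[0,0,0],[0,0,0]])

```text
time_s: 8.7
tcp_pos: [0.4703, -0.0395, 0.0199]
tcp_rot: [0.707, 0.004, -0.003, -0.707]
contact_force: [0.8, -1.1, -3.6]
opening: 0.235
```

>>> play_rows(linear=[[0,0,-1.5],[0,0,-3],[0,0,-3]], angular=[[0,0,0],[0,0,0],[0,0,0]])

```text
time_s: 9.0
tcp_pos: [0.4705, -0.0707, 0.0197]
tcp_rot: [0.707, 0.004, -0.003, -0.707]
contact_force: [0.5, -0.9, -3.5]
opening: 0.238
```

```bash
python3 - <<'E'
from h import *
o=monitor.get_obs();print(o['tcp_pos'],o['contact_force'])
p=snapshot('top')
im=np.hstack([cv2.resize(s['image'][b:b+120,a:a+w,::-1],None,fx=5,fy=5,interpolation=cv2.INTER_CUBIC) for s,a,b,w in((p,215,175,80),(snapshot('scene'),230,110,80))])
cv2.imwrite('pics/s3.png',im)
E
```

```text
[ 0.47045749 -0.07067195  0.01969085] [ 0.51557168 -0.85509179 -3.51042536]
```

View pics/s3.png

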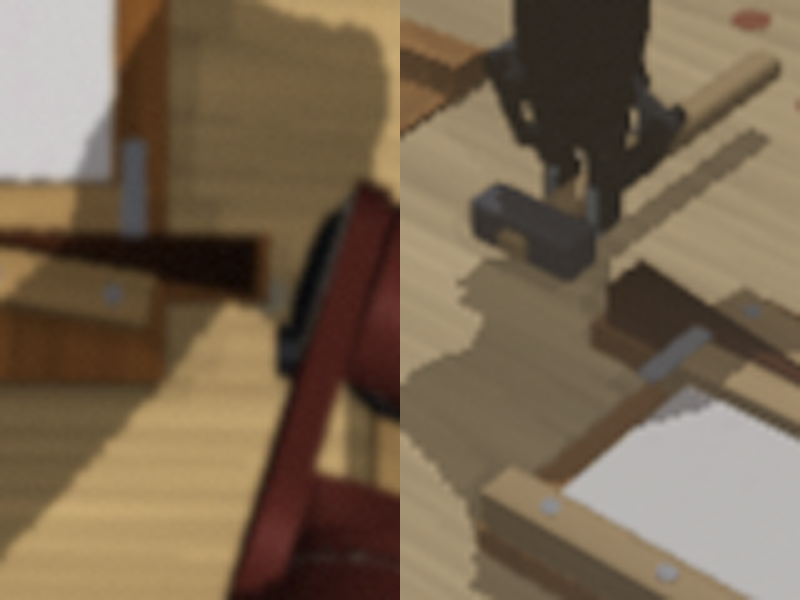

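>>> play_rows(linear=[[0,0,1.5],[0,0,2.7],[0,0,3.4],[0,0,4.2]], angular=[[0,0,0],[0,0,0],[0,0,0],[0,0,0]])

```text
time_s: 9.5
tcp_pos: [0.4702, -0.028, 0.0196]
tcp_rot: [0.708, 0.005, -0.003, -0.706]
contact_force: [2.6, -5.6, -3.8]
opening: 0.237
```

>>> play_rows(linear=[[0,0,-1.5],[0,0,-2.5],[0,0,-2.5]], angular=[[0,0,0],[0,0,0],[0,0,0]])

```text
time_s: 9.8
tcp_pos: [0.47, -0.0537, 0.0194]
tcp_rot: [0.707, 0.003, -0.003, -0.707]
contact_force: [0.6, 0.5, -3.6]
opening: 0.24
```

>>> play_rows(linear=[[0,0,1.2],[0,0,2.2],[0,0,2.9],[0,0,3.5]], angular=[[0,0,0],[0,0,0],[0,0,0],[0,0,0]])

```text
time_s: 10.2
tcp_pos: [0.4705, -0.0182, 0.0199]
tcp_rot: [0.708, 0.005, -0.003, -0.706]
contact_force: [3.1, -6.7, -4.5]
opening: 0.241
```

>>> play_rows(linear=[[0,0,-1.5],[0,0,-2.5],[0,0,-2.5]], angular=[[0,0,0],[0,0,0],[0,0,0]])

```text
time_s: 10.5
tcp_pos: [0.4698, -0.0433, 0.0194]
tcp_rot: [-0.707, -0.003, 0.003, 0.707]
contact_force: [0.7, 0.2, -3.3]
opening: 0.242
```

>>> play_rows(linear=[[0,0,1.2],[0,0,2.2],[0,0,2.7],[0,0,3.1]], angular=[[0,0,0],[0,0,0],[0,0,0],[0,0,0]])

```text
time_s: 10.9
tcp_pos: [0.4695, -0.0133, 0.0195]
tcp_rot: [0.709, 0.004, -0.004, -0.705]
contact_force: [-3.4, -20.4, -2.6]
opening: 0.241
```

>>> play_rows(linear=[[0,0,-1.5],[0,0,-2.5],[0,0,-2.5]], angular=[[0,0,0],[0,0,0],[0,0,0]])

```text
time_s: 11.2
tcp_pos: [0.4698, -0.0374, 0.0194]
tcp_rot: [-0.707, -0.003, 0.003, 0.707]
contact_force: [0.1, 0.5, -3.0]
opening: 0.238
```

>>> play_rows(linear=[[0,0,1.2],[0,0,2.2],[0,0,2.6],[0,0,3]], angular=[[0,0,0],[0,0,0],[0,0,0],[0,0,0]])

```text
time_s: 11.6
tcp_pos: [0.4686, -0.0126, 0.0197]
tcp_rot: [0.713, 0.003, -0.005, -0.701]
contact_force: [-8.2, -39.4, -0.3]
opening: 0.239
```

>>> play_rows(linear=[[0,0,-1.5],[0,0,-2.5],[0,0,-2.5]], angular=[[0,0,0],[0,0,0],[0,0,0]])

```text
time_s: 11.9
tcp_pos: [0.4697, -0.032, 0.0193]
tcp_rot: [-0.707, -0.004, 0.003, 0.707]
contact_force: [-0.0, 0.1, -3.6]
opening: 0.24
```

>>> play_rows(linear=[[0,0,1],[0,0,1.7],[0,0,2.3]], angular=[[0,0,0],[0,0,0],[0,0,0]])

```text
time_s: 12.2
tcp_pos: [0.4686, -0.0128, 0.0195]
tcp_rot: [0.712, 0.004, -0.006, -0.702]
contact_force: [-7.5, -38.5, 0.1]
opening: 0.237
```

>>> play_rows(linear=[[0,0,-2.5],[0,0,-5],[0,0,-7],[0,-2,-9],[0,-4,-11],[0,-6,-13],[0,-6,-14],[0,-6,-14]], angular=[[0,0,0],[0,0,0],[0,0,0],[0,0,0],[0,0,0],[0,0,0],[0,0,0],[0,0,0]])

```text
time_s: 13.0
tcp_pos: [0.4712, -0.1491, 0.0793]
tcp_rot: [0.707, 0.004, -0.003, -0.707]
contact_force: [-0.2, 0.2, -5.6]
opening: 0.235
```

```bash
python3 - <<'E'
from h import *
o=monitor.get_obs();print(o['time_s'],o['tcp_pos'])
p=snapshot('top');q=snapshot('scene')
im=np.hstack([cv2.resize(s['image'][b:b+110,a:a+w,::-1],None,fx=3.8,fy=3.8,interpolation=cv2.INTER_CUBIC) for s,a,b,w in((p,155,145,120),(q,190,110,90))])
cv2.imwrite('pics/s4.png',im)
print([(d['conf'],atz(q,d['centre'],o['tcp_pos'][2]+.02)) for d in finder.tip_of(q,'hammer_head')[:1]])
E
```

```text
13.0 [ 0.47122328 -0.14911178  0.0792849 ]
[(0.76, array([ 0.51849516, -0.14369927,  0.0992849 ]))]
```

View pics/s4.png

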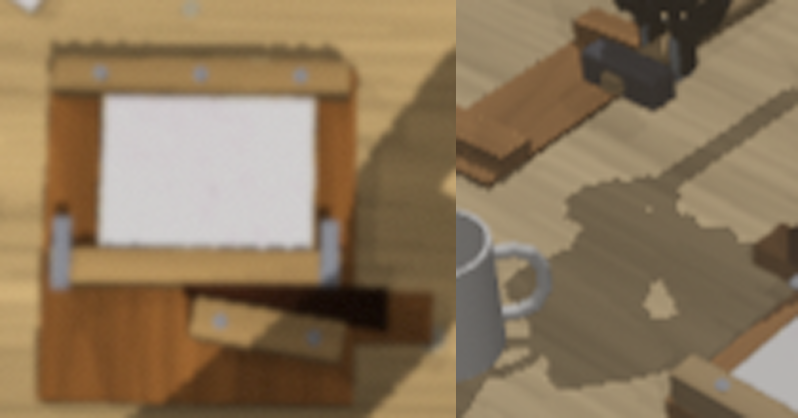

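```bash
python3 - <<'E'
from h import *
print(go([.5195,-.278,.079],tool(3.4)))
E
```

```text
(array([  4.83,  -0.21, -13.11]), array([-0.12, -2.74, -0.17]))
```

>>> play_rows(linear=[[0.8,0,-2.5],[1.6,0,-5],[2.4,0,-7.5],[3.2,0,-10],[4,0,-12],[4.7,0,-13],[4.7,0,-13],[4.7,0,-13]], angular=[[0,-0.5,0],[0,-1,0],[0,-1.5,0],[0,-2,0],[0,-2.7,0],[0,-2.7,0],[0,-2.7,0],[0,-2.7,0]])

```text
time_s: 13.95
tcp_pos: [0.5188, -0.2771, 0.0783]
tcp_rot: [-0.706, -0.02, 0.021, 0.707]
contact_force: [0.0, -0.1, -3.7]
opening: 0.237
```

```bash
python3 - <<'E'
from h import *
o=monitor.get_obs();R=Ro.from_quat(o['tcp_rot']).as_matrix();t=o['tcp_pos'];print(o['time_s'],t,go([.5195,-.278,.079],tool(3.4)))
hx,hy=R[:,0],R[:,2]; hz=-R[:,1]
c=t+.020*hz+.045*hx
ims=[]
def box(x0,x1,y,z): return [[c+x*hx+a*y*hy+b*z*hz for x in(x0,x1) for a in(-1,1)] for b in(-1,1)]
for n,(a,b,w,h) in(('top',(340,190,70,130)),('scene',(165,80,100,90))):
    p=snapshot(n);f=5 if n=='scene' else 3.9
    im=cv2.resize(p['image'][b:b+h,a:a+w,::-1],None,fx=f,fy=f,interpolation=cv2.INTER_CUBIC)
    for B,col in((box(-.014,.014,.0375,.014),(0,0,255)),(box(-.235,-.014,.011,.009),(0,255,0))):
        for q in B:
            u=((proj(p,q)+.5-[a,b])*f-.5).astype(int)
            cv2.polylines(im,[u[[0,1,3,2]].reshape(-1,1,2)],True,col,1)
    ims.append(im)
H=max(i.shape[0] for i in ims)
im=np.hstack([cv2.copyMakeBorder(i,0,H-i.shape[0],0,0,cv2.BORDER_CONSTANT) for i in ims]);cv2.imwrite('pics/s5.png',im);print(im.shape)
E
```

```text
13.95 [ 0.51883317 -0.27711288  0.07833381] (array([ 0.06, -0.07, -0.09]), array([-0.11, -0.05, -0.09]))
(507, 773, 3)
```

View pics/s5.png

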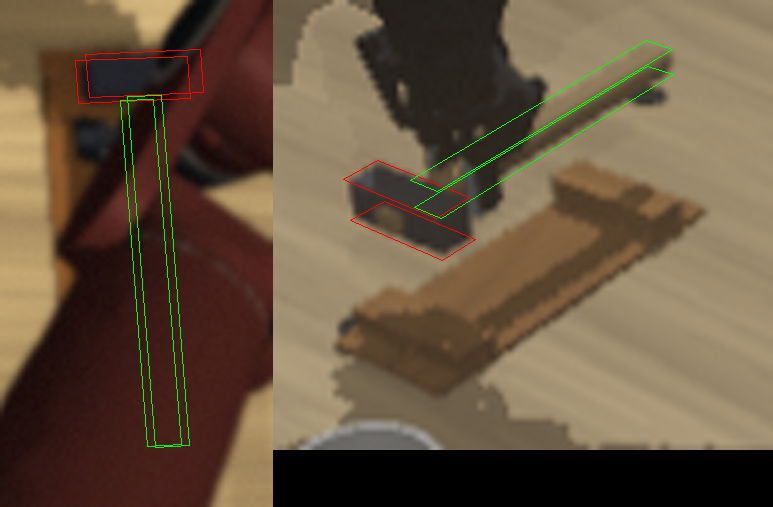

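>>> play_rows(linear=[[0,2,0],[0,4,0],[0,5.2,0],[0,5.7,0],[0,6,0],[0,6.2,0],[0,6.2,0],[0,6.2,0]], angular=[[0,0,0],[0,0,0],[0,0,0],[0,0,0],[0,0,0],[0,0,0],[0,0,0],[0,0,0]])

```text
time_s: 14.85
tcp_pos: [0.5198, -0.2789, 0.0181]
tcp_rot: [0.707, 0.021, -0.02, -0.707]
contact_force: [0.5, -0.3, -3.8]
opening: 0.24
```

```bash
python3 - <<'E'
from h import *
o=monitor.get_obs();print(o['contact_force'],o['moment'],go([.52,-.278,.014],tool(3.4)))
E
```

```text
[ 0.50590421 -0.31550355 -3.83177822] [ 0.00124459  0.14930061 -0.00473944] (array([0.03, 0.41, 0.09]), array([ 0.05, -0.09,  0.06]))
```

>>> play_rows(linear=[[0,0.1,0],[0,0.2,0],[0,0.3,0],[0,0.4,0],[0,0.4,0]], angular=[[0,0,0],[0,0,0],[0,0,0],[0,0,0],[0,0,0]])

```text
time_s: 15.35
tcp_pos: [0.5195, -0.2787, 0.014]
tcp_rot: [0.707, 0.021, -0.02, -0.707]
contact_force: [-3.1, 1.0, 1.8]
opening: 0.238
```

```bash
python3 - <<'E'
from h import *
o=monitor.get_obs();print(o['contact_force'],o['moment'],go([.52,-.278,.014],tool(3.4)))
E
```

```text
[-3.10359735  0.97979731  1.84530127] [0.15826826 0.35136514 0.01414221] (array([ 0.06, -0.  ,  0.06]), array([ 0.01, -0.08,  0.01]))
```

Supported by the rest now (force changed from −3.8 to +1.8 N). Release and retreat.

>>> play_rows(linear=[[0,0,0],[0,0,0],[0,0,0],[0,0,0],[0,0,0],[0,0,0],[0,0,0],[0,0,0]], angular=[[0,0,0],[0,0,0],[0,0,0],[0,0,0],[0,0,0],[0,0,0],[0,0,0],[0,0,0]], grip=1)

```text
time_s: 16.15
tcp_pos: [0.5193, -0.2785, 0.0133]
tcp_rot: [-0.707, -0.02, 0.02, 0.707]
contact_force: [0.4, 0.4, 0.1]
opening: 1.004
```

>>> play_rows(linear=[[0,-1.5,0],[0,-3.5,0],[0,-6,0],[0,-9,0],[0,-12,0],[0,-15,0],[0,-17,0],[0,-17,0]], angular=[[0,0,0],[0,0,0],[0,0,0],[0,0,0],[0,0,0],[0,0,0],[0,0,0],[0,0,0]])

```text
time_s: 16.95
tcp_pos: [0.5214, -0.2799, 0.189]
tcp_rot: [0.709, 0.023, -0.018, -0.705]
contact_force: [0.1, 0.1, -0.1]
opening: 1.003
```

>>> play_rows(linear=[[-3,0,0],[-6,0,0],[-9,0,0],[-9,0,4],[-9,0,8],[-9,0,12],[-9,0,14],[-9,0,14]], angular=[[0,0,0],[0,0,0],[0,0,0],[0,0,0],[0,0,0],[0,0,0],[0,0,0],[0,0,0]])

```text
time_s: 17.75
tcp_pos: [0.4205, -0.1417, 0.1821]
tcp_rot: [-0.706, -0.021, 0.022, 0.707]
contact_force: [0.6, -0.2, 0.1]
opening: 1.0
```

```bash
python3 - <<'E'
from h import *
o=monitor.get_obs();print(o['time_s'],o['tcp_pos'],o['opening'])
p=snapshot('top');save(p,'t6',(140,90,410,310),2);q=snapshot('scene');save(q,'s6',(120,80,400,340),2.2)
E
python3 -c "
import cv2,numpy as np
a=cv2.imread('pics/t6.png');b=cv2.imread('pics/s6.png');a=a[:,:];h=400
r=[cv2.resize(i,None,fx=h/i.shape[0],fy=h/i.shape[0]) for i in(a,b)];im=np.hstack(r);im=cv2.resize(im,(800,int(400*800/im.shape[1])));cv2.imwrite('pics/f6.png',im)"
```

```text
17.75 [ 0.42051258 -0.14170996  0.18211737] 0.9999247194633822
```

View pics/f6.png

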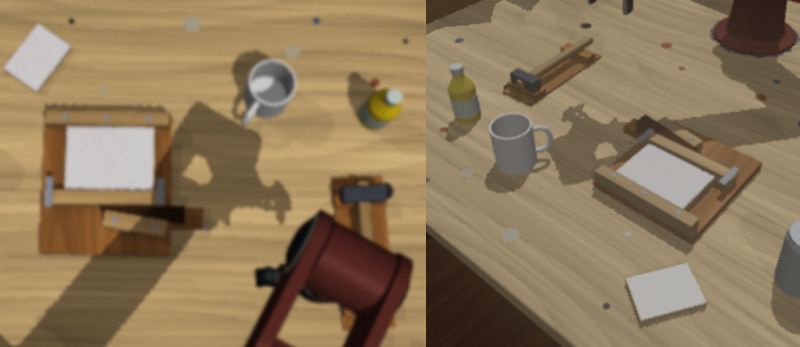

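```bash
python3 -c "
from bench import env
print(env.close_job())"
```

```text
the job is handed in; nothing more can be done
None
```

The panel is clamped and the hammer is back on its rest. I handed the job in at about 18 s of the 48 s limit; no verdict was reported.

- **Clamping:** I gave the wedge six taps, drawing back between each. The force at the end of each tap was about 1, 6, 7, 20, 39 and 39 N, and over the last three the wedge advanced under 1 mm. The wedge went in about 43 mm in all. The last two taps were harder than the 15 to 20 N you described, but well under the 120 N wrist limit.
- **Contact:** Only the hammer was driven against the wedge, and nothing was driven against the bar or panel.
- **Panel:** In the top picture it sits against both bar and fence with no visible gap. I did not measure the gap.
- **Hammer:** As it was set down, the vertical force went from −3.8 to +1.8 N, so the rest was carrying it before I let go. In the last pictures it lies along the rest. The arm hid the handle block from above, so contact with that block shows only in the scene view.
- **Other things:** In the last pictures the mug, bottle and spare panel look unmoved. The can was only partly in view and the brush was not, but the arm went near neither.

One reading disagreed: while I held the hammer, the network put its head about 5 mm off in y. An overlay of the expected outline matched the pictures to within a few mm, so I put it down to noise.

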